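# Load a copper busbar square and home in the drilling jig

## Robot

A 6-joint arm with a two-finger parallel gripper is mounted at the origin on the work surface. World frame = base frame: x ahead of the robot, y to its left, z up, the work surface at z = 0. Lengths are in m, angles in rad, forces in N, time in s.
With the tool pointing down it reaches from about 0.35 to 0.975 m from the base axis. Payload 7.1 kg.
Tool frame: the origin (TCP) lies midway between the tips of the shut fingers; the grasp point (between the pads) lies 19 mm behind it; z points along the fingers, y is the line along which they close (so a half turn about z gives the same grasp; the last joint's range is limited). The gripper opens to 88 mm and grips with 3 to 60 N. Pads are 20 mm wide; open, the fingers measure 115 mm over their backs; the gripper's body (75 mm by 178 mm) begins 61 mm behind the grasp point.
Start: joints at [-1.33, 0.423, 1.63, -0, 1.089, -0.019], TCP at [0.161, -0.604, 0.223] pointing down, gripper open.
Joint ranges: [-3, 3], [-0.9, 2.11], [0.09, 2.58], [-1.31, 4.45], [0.11, 2.69], [-2.54, 2.54]. Speed limits (rad/s): [2.39, 2.39, 3.01, 3.14, 3.14, 3.14].

## Interface

Orientations are given as a rotation vector (axis times angle).
In Python, from workcell import r gives the robot as it stands. The module is installed in compiled form; this text tells all that it offers.
- The arm moves only by the tool send_rows, never from a script. Its argument "steps" is a list of rows, each an object with "hand": the gripper's target within -1 to 1 (fully open at 1, half-way at 0, shut at -1); "slide": the shift along the tool's x, y, z scaled (see below), a list of three; "angular": the turn, a rotation vector about the tool's x, y, z scaled (see below), a list of three. In form: [{"hand": hand, "slide": [dx, dy, dz], "angular": [rx, ry, rz]}, ...]. A call has 1 to 12 rows; each row shifts and turns the commanded pose from where the row before left it, along the tool's axes as they then stand; what a row does not reach is not made up. The controller multiplies each number of a shift by 0.4 m and each number of a turn by 45 degrees. A row lasts 1/10 s, in which the tool goes at most 50 mm and 8.59 degrees, less where a joint would pass 70% of its speed; a pose out of reach is approached as far as the arm can. A call with a number of a shift or a turn outside -1 to 1 is refused whole. A call with a gripper value outside its range is refused whole. The fingers move at their own pace and stop on an object; "grip_force" is the grip in N (left out, the last holds). Time passes only in rows, so rows that do not move let the fingers close. It gives the time, the measured TCP pose, the force, the opening and the grip force at its end, in the units of the state.
- r.get_state(): the state, without advancing time (a new reading comes with each control period).
- r.snapshot(name): name is "scene" or "top" or "wrist"; returns (picture, depth): 480x640x3 uint8, red, green, blue; 480x640 float32, m along the optical axis (not along the pixel's ray), 0 where there is no reading.
- r.camera_model(name): a dict with "vfov" (degrees; the focal length in pixels is half the picture's height over the tangent of half this angle, whatever the lens; pixels are square), "cx", "cy" (the principal point, pixels), "rvec" (rotation vector, rad) and "tvec" (3), from world to camera coordinates, as OpenCV has them. Camera axes: x right, y down, z forward; pixel columns grow to the right and rows downward; lengths in m; the calibration is good to about 2 mm. A picture is of the moment at which its call begins: read the wrist's pose just before it. camera_model takes no time and is no camera call; for the wrist camera it gives the pose at the moment of the call.
- r.job_done(): hands the job in; it is judged then, once.
The state is a dict: "time_s": time; "q": joint angles; "dq": joint speeds; "effort": joint torques, N m; "ee_pos": TCP position; "tool_rot": TCP orientation; "ft_force": force on the tool from outside, world axes, zero at the start; "ft_torque": the same for the moment, N m; "grip_width": finger opening in m; "grip_force": force on a finger pad.
Only numpy, scipy, OpenCV 4.12 (cv2) and the standard library are available. Lean on these libraries where they do the work, as an engineer would, in place of code of your own. Each camera call takes 0.05 s, during which the arm holds its last target. There are 200 camera calls.

## Task

Load the copper busbar from the rubber mat into the drilling jig: set it down gently, flat on the jig's bed, with its punched, red-taped end pointing away from the blue end stop, then push it square and flush against the long fence and press its plain end firmly home against the stop. The stop is set to size but held only by its thumbscrew, so feel for it and do not shift it; leave the bar lying there and do not disturb anything else on the bench.

Things in the scene. Friction and masses are not known exactly. Their poses are not given: they have to be found in the camera images.
- bar_mid (a point): centre (half-way along, across and up) of the loose copper busbar lying flat on the black mat: 200 mm long (its x), 30 mm wide (y), 10 mm thick (z, up), square ends, 0.4 to 0.65 kg. +x points to the plain end; the -x half is marked by two 11 mm holes, 50 and 84 mm from the middle, and a band of red tape at 18 mm
- bar_plain_end (a point): middle of the busbar's plain end face, 100 mm from bar_mid along its +x; axes as bar_mid
- mat: the fixed black rubber mat under the busbar, 280 x 280 mm, top 3 mm above the bench; origin under its centre. Bystanders, all to be left: two finished bars to the right of it (holes at both ends, black or white tape), a caliper, a blue tool and a 150 mm white bottle close to the robot's base, a white breaker, two red insulators and a 200 mm yellow drill beyond the work
- jig: the fixed drilling jig; origin on the bench under its bed. Aluminium bed, flat top 15 mm above the bench, x -90 to +70 mm, y -170 to +170 mm. A steel fence 15 mm thick, 24 mm above the bed, runs along y; its working face, towards -x (to the robot), is at x = 30 mm. The bed in front of it is clear up to the end stop near the +y end. Behind it a folded-back leaf with drill bushes, 46 mm above the bench
- fence (a point): point on the fence's working face: jig x = 30 mm, y = 0, 20 mm above the bench (half-way up a bar lying on the bed); axes as the jig, -x points out of the face. A flush bar has a long edge on this face, its centre line 15 mm in front of it
- stop (a joint): blue end stop on the fence: how far (m) it has slipped along the jig's +y from its setting, 0 at the start. Where it is set is not reported: its flat working face, towards -y, lies 55 to 110 mm along the jig's +y. It blocks the bed from the fence to 45 mm in front, 31 mm high; black knob to 50 mm. Thumbscrew friction holds it up to about 30 N. Sliding the bar takes 2 to 5 N; 8 to 20 N at the stop seats it
Things that resemble listed ones, but are neither listed nor needed, are in the scene too. Leave any purple look-alike of the part that bears bar_mid alone.

How it is judged:
By the outcome, as a careful person would: the job done as asked, in the order asked, and still so for the second after the job is handed in, with the robot touching nothing.
It also fails if it takes over 64 s, if anything falls off the work surface, if the arm or the gripper's body presses on something with over 40 N, if the wrist force passes 120 N, or if a joint passes its speed limit or range.

## Working session

There is one attempt and no reset: what is moved stays moved. The work goes in short steps, Python scripts to look and compute and a tool call to move; the robot and the scene stay as the last step left them, time stands still between calls to the robot, and variables do not carry over. Pictures are saved under pics/ and viewed, at most 10 in all, crops included, and the job is handed in when it is done.

Besides the shell and the picture viewer there is one more tool, called after ">>>" by a JSON object that holds its "method" and its "body". send_rows: Moves the arm, as the interface text tells. Shifts and turns lie within -1 to 1; 1 stands for 0.4 m of shift or 45 degrees of turn. Its arguments: {"type":"object","properties":{"steps":{"type":"array","items":{"type":"object","properties":{"hand":{"type":"number"},"slide":{"type":"array","items":{"type":"number"}},"angular":{"type":"array","items":{"type":"number"}}}}},"grip_force":{"type":"number"}},"required":["steps"]}

```bash
mkdir -p pics; cat > h.py <<'E'
import numpy as np, cv2
from workcell import r
def save(n,f):
    p,d=r.snapshot(n); m=r.camera_model(n); cv2.imwrite(f'pics/{f}.png',p[:,:,::-1]); np.savez(f'pics/{f}.npz',p=p,d=d,**{k:np.array(v) for k,v in m.items()})
def load(f):
    return np.load(f'pics/{f}.npz')
def px2w(z,u,v,h=None):
    f=240/np.tan(np.radians(float(z['vfov']))/2)
    R=cv2.Rodrigues(z['rvec'].astype(float))[0]; t=z['tvec'].reshape(3)
    ray=R.T@np.array([(u-z['cx'])/f,(v-z['cy'])/f,1.]); c=-R.T@t
    s=(h-c[2])/ray[2] if h is not None else z['d'][int(round(v)),int(round(u))]
    return c+ray*s
def w2px(z,P):
    f=240/np.tan(np.radians(float(z['vfov']))/2)
    q=cv2.Rodrigues(z['rvec'].astype(float))[0]@np.asarray(P,float)+z['tvec'].reshape(3)
    return q[0]/q[2]*f+z['cx'],q[1]/q[2]*f+z['cy']
E
python3 - <<'E'
from h import *
save('top','t0'); save('scene','s0')
for n in('top','scene','wrist'): print(n,r.camera_model(n))
print(r.get_state())
E
```

```text
top {'vfov': 43.719410409048834, 'cx': 316.6675512381656, 'cy': 245.87847530475847, 'rvec': array([ 2.14320818, -2.16257765,  0.11400411]), 'tvec': array([-0.03546451,  0.46272161,  1.18059383])}
scene {'vfov': 43.41611166370188, 'cx': 324.6675412121957, 'cy': 242.61339962340037, 'rvec': array([ 2.06499956,  1.70590277, -0.47111207]), 'tvec': array([-0.02264034, -0.35033011,  1.543753  ])}
wrist {'vfov': 67.59330205158923, 'cx': 319.7359106360886, 'cy': 242.13785718541027, 'rvec': array([-2.29606076,  1.76603476,  0.26451434]), 'tvec': array([-0.62358997, -0.03447826,  0.39078552])}
{'time_s': 0.1, 'q': array([-1.33000520e+00,  4.23780600e-01,  1.63059626e+00,  2.57677286e-05,
        1.08861183e+00, -1.89803483e-02]), 'dq': array([-0.00018691, -0.00379632, -0.0016787 ,  0.00110191,  0.00127967,
       -0.0001511 ]), 'effort': array([ 2.65468898e-04, -5.45612097e+01, -2.74324840e+01,  6.45266287e-02,
        1.88683136e-02, -2.32712392e-05]), 'ee_pos': array([ 0.16046135, -0.60353213,  0.22197614]), 'tool_rot': array([-3.11375422e+00, -4.06703073e-01,  2.06985917e-04]), 'ft_force': array([ 0.32425612, -1.13349519,  0.10889637]), 'ft_torque': array([-0.02469156,  0.04704661, -0.00119432]), 'grip_force': 0.0, 'grip_width': 0.0877213186703914}
```

View pics/t0.png

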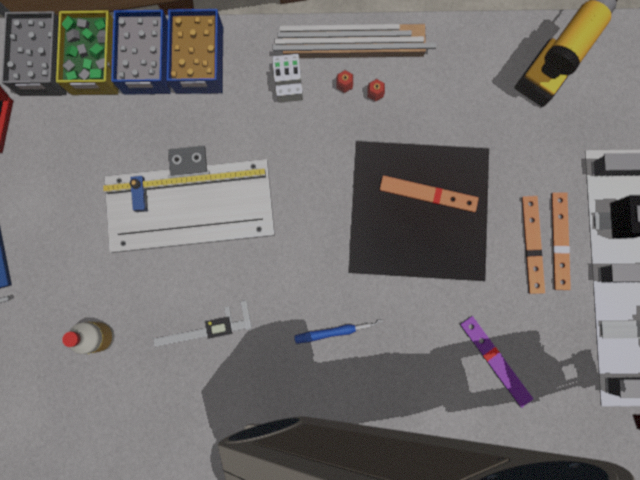

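View pics/s0.png

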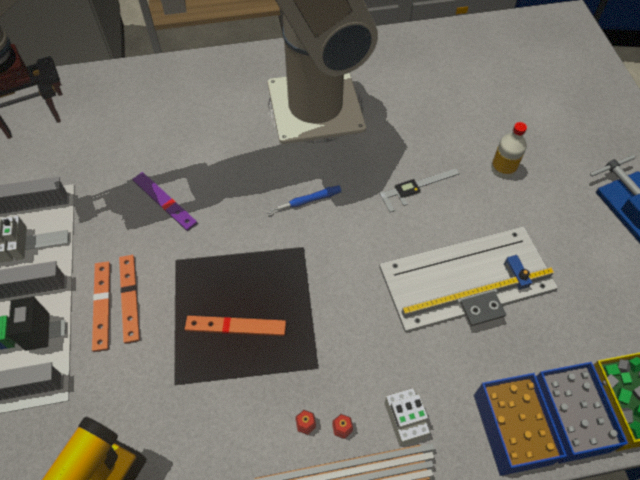

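Top view: the candidates are the copper bar on the mat (429,194), with one tape band and two holes on its right half; the finished bars at (533,245) and (561,240), holed at both ends; and the purple look-alike at (497,362). I choose the mat bar. Its plain end is at the left (382,185). The jig is at (189,206), with its stop at (138,193).

```bash
python3 - <<'E'
from h import *
z=load('t0');p=z['p'][:,:,::-1]
a=cv2.resize(p[165:225,370:490],None,fx=6.6,fy=5,interpolation=cv2.INTER_CUBIC)[:, :792]
a=cv2.resize(p[170:220,370:490],None,fx=5,fy=5,interpolation=cv2.INTER_CUBIC)
b=cv2.resize(p[155:225,100:220],None,fx=5,fy=5,interpolation=cv2.INTER_CUBIC)
cv2.imwrite('pics/c1.png',np.vstack([a,b]))
E
```

```text
(no output)
```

View pics/c1.png

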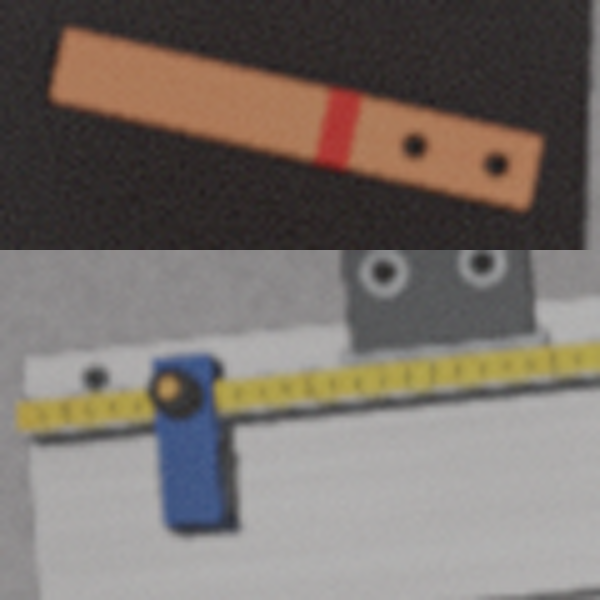

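```bash
python3 - <<'E'
from h import *
z=load('t0');p=z['p'].copy()
hsv=cv2.cvtColor(p,cv2.COLOR_RGB2HSV)
m=((hsv[...,1]>90)&(hsv[...,2]>90)).astype(np.uint8); m[:150]=0;m[220:]=0;m[:,:365]=0;m[:,487:]=0
pts=np.argwhere(m)[:,::-1]
W=np.array([px2w(z,u,v,.013)[:2] for u,v in pts]).astype(np.float32)
print(cv2.minAreaRect(W))
# jig: bed corners at 15 mm
for u,v in [(106,176),(268,160),(273,234),(110,251)]: print((u,v),px2w(z,u,v,.015))
for u,v in [(105,188),(265,174)]: print('fence front top',px2w(z,u,v,.039))
print('stop',px2w(z,145,190,.046),px2w(z,145,207,.046))
E
```

```text
((0.5713186860084534, -0.2711455225944519), (0.20289751887321472, 0.03356292471289635), 76.07745361328125)
(106, 176) [0.61465659 0.39769212 0.015     ]
(268, 160) [0.64471135 0.06026775 0.015     ]
(273, 234) [0.48927235 0.04976483 0.015     ]
(110, 251) [0.45750754 0.38408159 0.015     ]
fence front top [0.58384905 0.38989812 0.039     ]
fence front top [0.60914871 0.06402124 0.039     ]
stop [0.57724215 0.305913   0.046     ] [0.5423767  0.30499477 0.046     ]
```

Crop: the plain end is at crop left (57,65) with the tape and two holes on the right, so bar +x points to world +y. The stop's working face is at crop u≈215–225, and the fence's top edge is the lower edge of the yellow scale. Next I fit the fence and stop lines.

```bash
python3 - <<'E'
from h import *
z=load('t0');p=z['p']
hsv=cv2.cvtColor(p,cv2.COLOR_RGB2HSV); H,S,V=[hsv[...,i] for i in range(3)]
Y=(abs(H.astype(int)-26)<8)&(S>100)
L=[];T=[]
for u in list(range(110,128))+list(range(150,264)):
    v=np.where(Y[155:205,u])[0]+155
    if len(v): L.append(px2w(z,u,v.max()+.5,.039)[:2]);T.append(px2w(z,u,v.min()-.5,.039)[:2])
for P in(L,T):
    P=np.array(P,np.float32); l=cv2.fitLine(P,cv2.DIST_HUBER,0,.01,.01).ravel(); print('fence line',l,np.degrees(np.arctan2(l[1],l[0])))
B=(abs(H.astype(int)-110)<12)&(S>110); B[:170]=0;B[215:]=0;B[:,:120]=0;B[:,165:]=0
for v in range(178,212,3):
    u=np.where(B[v])[0]
    if len(u): print(v,u.min(),u.max(),px2w(z,u.max()+.5,v,.046).round(4), z['d'][v,u.max()-4])
v,u=np.where(B);print('stop lowest',v.max())
for u,v in [(138,200),(190,178),(190,215),(430,188)]: print('depth pt',px2w(z,u,v).round(4))
E
```

```text
fence line [ 0.09728501 -0.99525654  0.59444904  0.22846748] -84.417145
fence line [ 0.09526371 -0.99545205  0.606841    0.20767668] -84.5335
178 132 142 [0.6021 0.3116 0.046 ] 1.2131379
181 140 141 [0.5959 0.3135 0.046 ] 1.1964899
184 141 141 [0.5897 0.3133 0.046 ] 1.1929824
187 140 141 [0.5835 0.3132 0.046 ] 1.1992831
190 131 142 [0.5773 0.311  0.046 ] 1.2059374
193 133 142 [0.5711 0.3108 0.046 ] 1.2065009
196 133 142 [0.565  0.3107 0.046 ] 1.2116786
199 133 142 [0.5588 0.3105 0.046 ] 1.2049587
202 133 142 [0.5527 0.3103 0.046 ] 1.2058983
205 133 143 [0.5465 0.3081 0.046 ] 1.2073146
208 134 143 [0.5404 0.308  0.046 ] 1.2041764
stop lowest 209
depth pt [0.5573 0.3203 0.0437]
depth pt [0.6022 0.2164 0.0406]
depth pt [0.5298 0.22   0.0191]
depth pt [ 0.5823 -0.2744  0.0116]
```

>>> {"method": "send_rows", "body": {"steps": [{"hand":1,"slide":[0,0,0],"angular":[0,0,-0.151]},{"hand":1,"slide":[0,0,0],"angular":[0,0,-0.151]},{"hand":1,"slide":[0,0,0],"angular":[0,0,-0.151]},{"hand":1,"slide":[0,0,0],"angular":[0,0,-0.151]},{"hand":1,"slide":[0,0,0],"angular":[0,0,-0.151]},{"hand":1,"slide":[0,0,0],"angular":[0,0,-0.151]},{"hand":1,"slide":[0,0,0],"angular":[0,0,-0.151]},{"hand":1,"slide":[0,0,0],"angular":[0,0,-0.151]},{"hand":1,"slide":[0,0,0],"angular":[0,0,-0.151]}]}}

```text
time_s: 1.0
ee_pos: [0.1605, -0.6037, 0.2222]
tool_rot: [-2.469, -1.941, -0.001]
ft_force: [-0.4, -0.0, 0.2]
grip_width: 0.0879
grip_force: 0.0
```

>>> {"method": "send_rows", "body": {"steps": [{"hand":1,"slide":[0.0878,0.0663,0],"angular":[0,0,0]},{"hand":1,"slide":[0.0878,0.0663,0],"angular":[0,0,0]},{"hand":1,"slide":[0.0878,0.0663,0],"angular":[0,0,0]},{"hand":1,"slide":[0.0878,0.0663,0],"angular":[0,0,0]},{"hand":1,"slide":[0.0878,0.0663,0],"angular":[0,0,0]},{"hand":1,"slide":[0.0878,0.0663,0],"angular":[0,0,0]},{"hand":1,"slide":[0.0878,0.0663,0],"angular":[0,0,0]},{"hand":1,"slide":[0.0878,0.0663,0],"angular":[0,0,0]},{"hand":1,"slide":[0.0878,0.0663,0],"angular":[0,0,0]},{"hand":1,"slide":[0.0878,0.0663,0],"angular":[0,0,0]},{"hand":1,"slide":[0.0878,0.0663,0],"angular":[0,0,0]},{"hand":1,"slide":[0.0878,0.0663,0],"angular":[0,0,0]}]}}

```text
time_s: 2.2
ee_pos: [0.5721, -0.2703, 0.2223]
tool_rot: [-2.474, -1.935, 0.001]
ft_force: [0.1, -0.7, 0.3]
grip_width: 0.0879
grip_force: 0.0
```

```bash
cat >> h.py <<'E'
from scipy.spatial.transform import Rotation as Ro
def go(P,yaw,s=None):
    "units for the move: turn first (tool z), then slide in turned axes"
    s=s or r.get_state(); R=Ro.from_rotvec(s['tool_rot']).as_matrix()
    y0=np.degrees(np.arctan2(R[1,0],R[0,0])); d=np.asarray(P)-s['ee_pos']; a=np.radians(yaw)
    ax=np.array([np.cos(a),np.sin(a),0]); ay=np.array([np.sin(a),-np.cos(a),0])
    print('t',round(s['time_s'],2),'pos',s['ee_pos'].round(4),'yaw',y0.round(2),'tilt',(R[:,2]).round(4),'F',s['ft_force'].round(1),'w',round(s['grip_width'],4))
    print('turn',round(-(yaw-y0)/45,4),'slide units',np.round([d@ax/.4,d@ay/.4,-d[2]/.4],4),'mm',np.round([d@ax*1e3,d@ay*1e3,-d[2]*1e3],1))
E
python3 - <<'E'
from h import *
go([.5713,-.2711,.1],76.1); save('wrist','w1')
z=load('w1');p=z['p']
hsv=cv2.cvtColor(p,cv2.COLOR_RGB2HSV)
m=((hsv[...,1]>90)&(hsv[...,2]>80)&((hsv[...,0]<25)|(hsv[...,0]>170))).astype(np.uint8)
n,l,st,c=cv2.connectedComponentsWithStats(m); k=1+np.argmax(st[1:,4]); pts=np.argwhere(l==k)[:,::-1]; print(st[k])
W=np.array([px2w(z,u,v,.013)[:2] for u,v in pts]).astype(np.float32); print(cv2.minAreaRect(W))
E
```

```text
t 2.2 pos [ 0.5721 -0.2703  0.2223] yaw 76.05 tilt [-6.e-04  2.e-04 -1.e+00] F [ 0.1 -0.7  0.3] w 0.0879
turn -0.0012 slide units [-0.0024 -0.0015  0.3059] mm [ -1.   -0.6 122.3]
[ 303  109   34  191 6120]
((0.5771834850311279, -0.2643083333969116), (0.20247991383075714, 0.034753285348415375), 76.25371551513672)
```

View pics/w1.png

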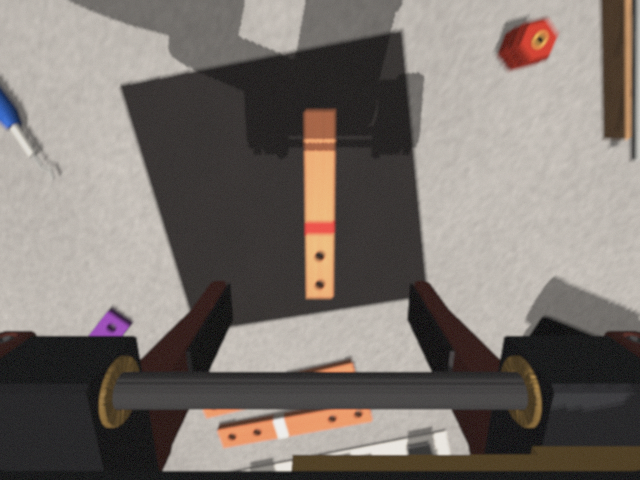

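Wrist view: the bar is at u≈320, v 110–298, with the plain end up and tape at (320,228). The wrist fix differs from the top one by about 8 mm, so I recheck with the arm settled.

```bash
python3 - <<'E'
from h import *
for k in range(2):
    s=r.get_state(); save('wrist','w2');z=load('w2');p=z['p']
    hsv=cv2.cvtColor(p,cv2.COLOR_RGB2HSV)
    m=((hsv[...,1]>90)&(hsv[...,2]>80)&((hsv[...,0]<25)|(hsv[...,0]>170))).astype(np.uint8)
    n,l,st,c=cv2.connectedComponentsWithStats(m); k=1+np.argmax(st[1:,4]); pts=np.argwhere(l==k)[:,::-1]; print(st[k],s['ee_pos'])
    W=np.array([px2w(z,u,v,.013)[:2] for u,v in pts]).astype(np.float32); print(cv2.minAreaRect(W))
    R=cv2.Rodrigues(z['rvec'])[0]; print('cam',-R.T@z['tvec'],'axis',R[2],'tcp px',w2px(z,s['ee_pos']))
    print('depth pts',px2w(z,320,180),px2w(z,320,270))
    d=z['d']; print('tips',[ (u,v,d[v,u]) for u,v in((225,290),(415,290))])
z=load('t0')
for P in ([.5713,-.2711,.013],[.577,-.2645,.013]): print(w2px(z,P), z['d'][188,430])
z=load('s0')
for b in([.5713,-.2711],[.577,-.2645]):
  for s in(-.1,0,.1): print('scene',w2px(z,[b[0]+s*.24,b[1]+s*.971,.013]))
E
```

```text
[ 298  117   33  188 5728] [ 0.57676062 -0.26658101  0.22250816]
((0.5673496127128601, -0.2716030776500702), (0.20125965774059296, 0.033084578812122345), 76.22576904296875)
cam [ 0.59323831 -0.19004318  0.38332882] axis [-0.067697   -0.28237612 -0.95691214] tcp px (np.float64(323.69563712494926), np.float64(299.36686663298764))
depth pts [ 0.58308815 -0.23481442  0.01209929] [ 0.55959266 -0.3310272   0.01203006]
tips [(225, 290, np.float32(0.16839527)), (415, 290, np.float32(0.16880564))]
[ 300  115   33  188 5796] [ 0.57442343 -0.26845336  0.2222863 ]
((0.5673062801361084, -0.27142778038978577), (0.20059801638126373, 0.033376652747392654), 76.05744171142578)
cam [ 0.5915452  -0.19145521  0.38304018] axis [-0.06949212 -0.28266463 -0.95669826] tcp px (np.float64(323.25692085530324), np.float64(300.26442624313705))
depth pts [ 0.58070029 -0.23652157  0.01041824] [ 0.55719544 -0.33249138  0.01199213]
tips [(225, 290, np.float32(0.16923954)), (415, 290, np.float32(0.1677173))]
(np.float64(428.6892182378358), np.float64(193.12896757997066)) 1.2351028
(np.float64(425.39530280728775), np.float64(190.448171755065)) 1.2351028
scene (np.float64(185.92941349271493), np.float64(322.62084373486005))
scene (np.float64(235.27594740123496), np.float64(325.0640540991043))
scene (np.float64(284.80012556246504), np.float64(327.5160598587896))
scene (np.float64(189.43154917382543), np.float64(324.61982167222993))
scene (np.float64(238.87465145135312), np.float64(327.0710993448804))
scene (np.float64(288.49607179039737), np.float64(329.53121762547596))
```

Settled, the wrist gives (0.567,-0.271) and the top (0.571,-0.271), so they agree. I descend between them.

>>> {"method": "send_rows", "body": {"steps": [{"hand":1,"slide":[0,0,0.09],"angular":[0,0,0]},{"hand":1,"slide":[0,-0.005,0.09],"angular":[0,0,0]},{"hand":1,"slide":[0,0,0.09],"angular":[0,0,0]},{"hand":1,"slide":[0,0,0.09],"angular":[0,0,0]},{"hand":1,"slide":[0,0,0.06],"angular":[0,0,0]},{"hand":1,"slide":[0,0,0.03],"angular":[0,0,0]},{"hand":1,"slide":[0,0,0],"angular":[0,0,0]},{"hand":1,"slide":[0,0,0],"angular":[0,0,0]},{"hand":1,"slide":[0,0,0],"angular":[0,0,0]}]}}

```text
time_s: 3.25
ee_pos: [0.57, -0.272, 0.0443]
tool_rot: [2.473, 1.933, 0.002]
ft_force: [0.0, 0.5, 0.7]
grip_width: 0.0874
grip_force: 0.0
```

```bash
python3 - <<'E'
from h import *
go([.5693,-.2713,.006],76.1)
E
```

```text
t 3.25 pos [ 0.57   -0.272   0.0443] yaw 76.03 tilt [ 0.0023 -0.0012 -1.    ] F [0.  0.5 0.7] w 0.0874
turn -0.0016 slide units [ 0.0014 -0.0022  0.0958] mm [ 0.6 -0.9 38.3]
```

>>> {"method": "send_rows", "body": {"steps": [{"hand":1,"slide":[0,0,0.04],"angular":[0,0,0]},{"hand":1,"slide":[0,0,0.03],"angular":[0,0,0]},{"hand":1,"slide":[0,0,0.015],"angular":[0,0,0]},{"hand":1,"slide":[0,0,0.009],"angular":[0,0,0]},{"hand":1,"slide":[0,0,0],"angular":[0,0,0]},{"hand":1,"slide":[0,0,0],"angular":[0,0,0]},{"hand":1,"slide":[0,0,0],"angular":[0,0,0]}]}}

```text
time_s: 3.95
ee_pos: [0.5694, -0.2714, 0.0054]
tool_rot: [2.474, 1.935, 0.0]
ft_force: [0.3, -0.8, -0.7]
grip_width: 0.0878
grip_force: 0.0
```

>>> {"method": "send_rows", "body": {"steps": [{"hand":-1,"slide":[0,0,0],"angular":[0,0,0]},{"hand":-1,"slide":[0,0,0],"angular":[0,0,0]},{"hand":-1,"slide":[0,0,0],"angular":[0,0,0]},{"hand":-1,"slide":[0,0,0],"angular":[0,0,0]},{"hand":-1,"slide":[0,0,0],"angular":[0,0,0]},{"hand":-1,"slide":[0,0,0],"angular":[0,0,0]},{"hand":-1,"slide":[0,0,0],"angular":[0,0,0]},{"hand":-1,"slide":[0,0,0],"angular":[0,0,0]},{"hand":-1,"slide":[0,0,0],"angular":[0,0,0]},{"hand":-1,"slide":[0,0,0],"angular":[0,0,0]}], "grip_force": 35}}

```text
time_s: 4.95
ee_pos: [0.5693, -0.2714, 0.0051]
tool_rot: [2.475, 1.935, 0.0]
ft_force: [2.2, -0.9, -1.4]
grip_width: 0.0296
grip_force: 35.0
```

>>> {"method": "send_rows", "body": {"steps": [{"hand":-1,"slide":[0,0,-0.02],"angular":[0,0,0]},{"hand":-1,"slide":[0,0,-0.05],"angular":[0,0,0]},{"hand":-1,"slide":[0,0,-0.08],"angular":[0,0,0]},{"hand":-1,"slide":[0,0,-0.08],"angular":[0,0,0]},{"hand":-1,"slide":[0,0,-0.05],"angular":[0,0,0]},{"hand":-1,"slide":[0,0,0],"angular":[0,0,-0.108]},{"hand":-1,"slide":[0,0,0],"angular":[0,0,-0.108]},{"hand":-1,"slide":[0,0,0],"angular":[0,0,-0.108]},{"hand":-1,"slide":[0,0,0],"angular":[0,0,-0.108]},{"hand":-1,"slide":[0,0,0],"angular":[0,0,0]},{"hand":-1,"slide":[0,0,0],"angular":[0,0,0]},{"hand":-1,"slide":[0,0,0],"angular":[0,0,0]}]}}

```text
time_s: 6.15
ee_pos: [0.5689, -0.2712, 0.1169]
tool_rot: [-2.114, -2.323, 0.0]
ft_force: [0.5, -0.3, -4.6]
grip_width: 0.0295
grip_force: 35.0
```

```bash
python3 - <<'E'
from h import *
go([.5515,.1887,.12],95.5)
E
```

```text
t 6.15 pos [ 0.5689 -0.2712  0.1169] yaw 95.39 tilt [-5.e-04  3.e-04 -1.e+00] F [ 0.5 -0.3 -4.6] w 0.0295
turn -0.0025 slide units [ 1.1485  0.067  -0.0077] mm [459.4  26.8  -3.1]
```

>>> {"method": "send_rows", "body": {"steps": [{"hand":-1,"slide":[0.05,0.0067,0],"angular":[0,0,0]},{"hand":-1,"slide":[0.1,0.0067,0],"angular":[0,0,0]},{"hand":-1,"slide":[0.115,0.0067,0],"angular":[0,0,0]},{"hand":-1,"slide":[0.115,0.0067,0],"angular":[0,0,0]},{"hand":-1,"slide":[0.115,0.0067,0],"angular":[0,0,0]},{"hand":-1,"slide":[0.115,0.0067,0],"angular":[0,0,0]},{"hand":-1,"slide":[0.115,0.0067,0],"angular":[0,0,0]},{"hand":-1,"slide":[0.115,0.0067,0],"angular":[0,0,0]},{"hand":-1,"slide":[0.115,0.0067,0],"angular":[0,0,0]},{"hand":-1,"slide":[0.1,0.0067,0],"angular":[0,0,0]},{"hand":-1,"slide":[0.0635,0,0],"angular":[0,0,0]},{"hand":-1,"slide":[0.03,0,0],"angular":[0,0,0]}]}}

```text
time_s: 7.35
ee_pos: [0.551, 0.1916, 0.1172]
tool_rot: [-2.11, -2.327, -0.0]
ft_force: [0.5, -1.0, -5.6]
grip_width: 0.03
grip_force: 35.0
```

>>> {"method": "send_rows", "body": {"steps": [{"hand":-1,"slide":[0,0,0],"angular":[0,0,0]},{"hand":-1,"slide":[0,0,0],"angular":[0,0,0]},{"hand":-1,"slide":[0,0,0],"angular":[0,0,0]},{"hand":-1,"slide":[0,0,0],"angular":[0,0,0]},{"hand":-1,"slide":[0,0,0],"angular":[0,0,0]}]}}

```text
time_s: 7.85
ee_pos: [0.5521, 0.1876, 0.1171]
tool_rot: [2.114, 2.324, -0.0]
ft_force: [-0.3, -0.1, -5.0]
grip_width: 0.0292
grip_force: 35.0
```

```bash
python3 - <<'E'
from h import *
go([.5515,.1887,.05],95.5)
save('top','t2'); save('scene','s2'); save('wrist','w3')
z=load('w3');cv2.imwrite('pics/m1.png',np.hstack([cv2.resize(load('s2')['p'][190:370,340:580,::-1],(400,300)),cv2.resize(z['p'][:,:,::-1],(400,300))]))
E
```

```text
t 7.85 pos [0.5521 0.1876 0.1171] yaw 95.4 tilt [-1.e-04 -1.e-04 -1.e+00] F [-0.3 -0.1 -5. ] w 0.0292
turn -0.0023 slide units [ 0.0029 -0.0013  0.1677] mm [ 1.2 -0.5 67.1]
```

View pics/w3.png

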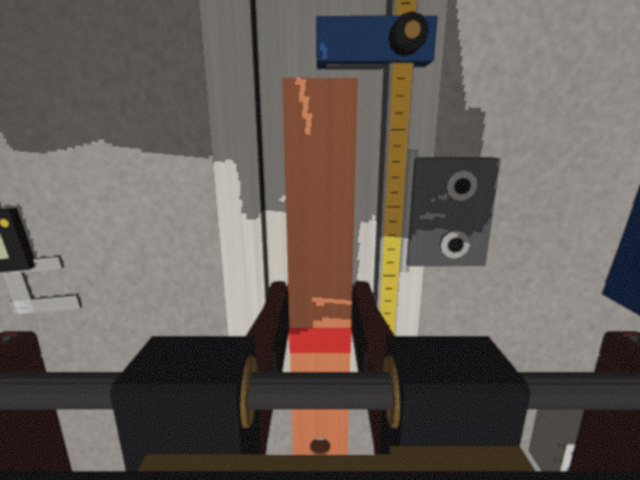

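Wrist view: the bar is held straight (283–357 wide at the plain end, v 78), the stop's face edge is at v≈64 (u 317–435), and the fence's top front edge (left of the yellow scale) runs from (391,70) to (378,320).

```bash
python3 - <<'E'
from h import *
z=load('w3');s=r.get_state();print(s['ee_pos'])
n=np.array([.9954,.0958]);j=np.array([-.0958,.9954])
p=z['p'];hsv=cv2.cvtColor(p,cv2.COLOR_RGB2HSV);H,S,V=[hsv[...,i] for i in range(3)]
Y=(abs(H.astype(int)-26)<9)&(S>90); L=[]
for v in range(75,325):
    u=np.where(Y[v,365:425])[0]
    if len(u)>6: L.append(px2w(z,u.min()+364.5,v,.039)[:2])
L=np.array(L,np.float32);l=cv2.fitLine(L,cv2.DIST_HUBER,0,.01,.01).ravel();print('fence',l,np.degrees(np.arctan2(-l[1],-l[0])),'a',l[2:]@n,len(L))
B=(abs(H.astype(int)-110)<12)&(S>100)
for u in(325,345,365,380):
    v=np.where(B[:90,u])[0]; 
    if len(v): print(u,v.min(),v.max(),'b top/bot', px2w(z,u,v.max()-4,.046)[:2]@j,px2w(z,u,v.max(),.046)[:2]@j)
h=s['ee_pos'][2]+.008
for u,v in [(283,78),(357,78),(289,325),(352,325)]: q=px2w(z,u,v,h)[:2];print('bar',q@n,q@j,'tcp',s['ee_pos'][:2]@n,s['ee_pos'][:2]@j)
E
```

```text
[0.55207363 0.18807303 0.11709707]
fence [ 0.0955815  -0.9954216   0.5920733   0.23336117] 95.48479 a 0.6117057841211556 250
325 17 67 b top/bot 0.25441580124830965 0.2522784941691961
345 17 62 b top/bot 0.2570520611132179 0.25493034483968185
365 16 62 b top/bot 0.25703435055150836 0.2549125292590007
380 17 62 b top/bot 0.25702106705323974 0.25489916699137116
bar 0.5533967779697075 0.2357298796189775 tcp 0.5675514908931704 0.13431923758386713
bar 0.5823577734440563 0.23568538708062398 tcp 0.5675514908931704 0.13431923758386713
bar 0.5528554805238943 0.12703074650738025 tcp 0.5675514908931704 0.13431923758386713
bar 0.5830771710508323 0.1269737444375313 tcp 0.5675514908931704 0.13431923758386713
```

Good agreement: fence a=0.612, stop b=0.255, and the plain end has a 19 mm gap. Lowering.

>>> {"method": "send_rows", "body": {"steps": [{"hand":-1,"slide":[0,0,0.05],"angular":[0,0,0]},{"hand":-1,"slide":[0,0,0.07],"angular":[0,0,0]},{"hand":-1,"slide":[0,0,0.06],"angular":[0,0,0]},{"hand":-1,"slide":[0,0,0.03],"angular":[0,0,0]},{"hand":-1,"slide":[0,0,0.015],"angular":[0,0,0]},{"hand":-1,"slide":[0,0,0.008],"angular":[0,0,0]},{"hand":-1,"slide":[0,0,0.005],"angular":[0,0,0]},{"hand":-1,"slide":[0,0,0],"angular":[0,0,0]},{"hand":-1,"slide":[0,0,0],"angular":[0,0,0]},{"hand":-1,"slide":[0,0,0],"angular":[0,0,0]}]}}

```text
time_s: 9.0
ee_pos: [0.5524, 0.1887, 0.0225]
tool_rot: [2.112, 2.325, 0.002]
ft_force: [0.8, -0.6, -5.8]
grip_width: 0.0294
grip_force: 35.0
```

>>> {"method": "send_rows", "body": {"steps": [{"hand":-1,"slide":[0,0,0.002],"angular":[0,0,0]},{"hand":-1,"slide":[0,0,0],"angular":[0,0,0]},{"hand":-1,"slide":[0,0,0],"angular":[0,0,0]}]}}

```text
time_s: 9.3
ee_pos: [0.5519, 0.1886, 0.0211]
tool_rot: [2.113, 2.325, 0.0]
ft_force: [0.2, 0.7, -5.2]
grip_width: 0.0297
grip_force: 35.0
```

>>> {"method": "send_rows", "body": {"steps": [{"hand":-1,"slide":[0,0,0.003],"angular":[0,0,0]},{"hand":-1,"slide":[0,0,0.002],"angular":[0,0,0]},{"hand":-1,"slide":[0,0,0.001],"angular":[0,0,0]},{"hand":-1,"slide":[0,0,0],"angular":[0,0,0]},{"hand":-1,"slide":[0,0,0],"angular":[0,0,0]}]}}

```text
time_s: 9.8
ee_pos: [0.5519, 0.1886, 0.0186]
tool_rot: [-2.113, -2.325, 0.0]
ft_force: [0.3, 0.1, -5.2]
grip_width: 0.0296
grip_force: 35.0
```

>>> {"method": "send_rows", "body": {"steps": [{"hand":-1,"slide":[0,0,0.001],"angular":[0,0,0]},{"hand":-1,"slide":[0,0,0.001],"angular":[0,0,0]},{"hand":-1,"slide":[0,0,0],"angular":[0,0,0]},{"hand":-1,"slide":[0,0,0],"angular":[0,0,0]}]}}

```text
time_s: 10.2
ee_pos: [0.552, 0.1885, 0.0179]
tool_rot: [-2.113, -2.325, 0.0]
ft_force: [-0.4, 0.1, -5.2]
grip_width: 0.0298
grip_force: 35.0
```

>>> {"method": "send_rows", "body": {"steps": [{"hand":-1,"slide":[0,0,0.001],"angular":[0,0,0]},{"hand":-1,"slide":[0,0,0],"angular":[0,0,0]},{"hand":-1,"slide":[0,0,0],"angular":[0,0,0]}]}}

```text
time_s: 10.5
ee_pos: [0.5519, 0.1886, 0.0175]
tool_rot: [-2.113, -2.325, 0.0]
ft_force: [0.3, -0.6, -5.4]
grip_width: 0.0293
grip_force: 35.0
```

>>> {"method": "send_rows", "body": {"steps": [{"hand":-1,"slide":[0,0,0.001],"angular":[0,0,0]},{"hand":-1,"slide":[0,0,0],"angular":[0,0,0]},{"hand":-1,"slide":[0,0,0],"angular":[0,0,0]}]}}

```text
time_s: 10.8
ee_pos: [0.552, 0.1886, 0.0171]
tool_rot: [2.113, 2.325, 0.0]
ft_force: [0.1, 0.2, -5.3]
grip_width: 0.0297
grip_force: 35.0
```

>>> {"method": "send_rows", "body": {"steps": [{"hand":-1,"slide":[0,0,0.001],"angular":[0,0,0]},{"hand":-1,"slide":[0,0,0],"angular":[0,0,0]},{"hand":-1,"slide":[0,0,0],"angular":[0,0,0]}]}}

```text
time_s: 11.1
ee_pos: [0.552, 0.1886, 0.017]
tool_rot: [2.113, 2.325, 0.0]
ft_force: [-2.1, -1.4, 2.5]
grip_width: 0.0295
grip_force: 35.0
```

>>> {"method": "send_rows", "body": {"steps": [{"hand":-1,"slide":[0,0,0.001],"angular":[0,0,0]},{"hand":-1,"slide":[0,0,0],"angular":[0,0,0]},{"hand":-1,"slide":[0,0,0],"angular":[0,0,0]}]}}

```text
time_s: 11.4
ee_pos: [0.552, 0.1886, 0.017]
tool_rot: [2.113, 2.325, 0.0]
ft_force: [-5.1, -1.4, 7.7]
grip_width: 0.03
grip_force: 35.0
```

In contact (about 13 N). I back off 0.4 mm and open to half only, since the fence is near.

>>> {"method": "send_rows", "body": {"steps": [{"hand":-1,"slide":[0,0,-0.0015],"angular":[0,0,0]},{"hand":-0.2,"slide":[0,0,0],"angular":[0,0,0]},{"hand":0,"slide":[0,0,0],"angular":[0,0,0]},{"hand":0,"slide":[0,0,0],"angular":[0,0,0]},{"hand":0,"slide":[0,0,0],"angular":[0,0,0]},{"hand":0,"slide":[0,0,0],"angular":[0,0,0]}]}}

```text
time_s: 12.0
ee_pos: [0.5521, 0.1886, 0.0169]
tool_rot: [2.113, 2.325, 0.0]
ft_force: [-0.7, 0.1, 1.2]
grip_width: 0.0439
grip_force: 0.0
```

>>> {"method": "send_rows", "body": {"steps": [{"hand":0,"slide":[0,0,-0.02],"angular":[0,0,0]},{"hand":0,"slide":[0,0,-0.04],"angular":[0,0,0]},{"hand":0,"slide":[0,0,-0.05],"angular":[0,0,0]},{"hand":-1,"slide":[0,-0.05,0],"angular":[0,0,0]},{"hand":-1,"slide":[0,-0.06,0],"angular":[0,0,0]},{"hand":-1,"slide":[0,-0.03,0],"angular":[0,0,0]},{"hand":-1,"slide":[0,0,0],"angular":[0,0,0]},{"hand":-1,"slide":[0,0,0],"angular":[0,0,0]},{"hand":-1,"slide":[0,0,0],"angular":[0,0,0]},{"hand":-1,"slide":[0,0,0],"angular":[0,0,0]}]}}

```text
time_s: 13.0
ee_pos: [0.4972, 0.1834, 0.0609]
tool_rot: [2.113, 2.325, 0.001]
ft_force: [0.3, 0.2, 0.5]
grip_width: 0.0004
grip_force: 0.0
```

```bash
cat >> h.py <<'E'
n=np.array([.9954,.0958]);j=np.array([-.0958,.9954])
def bar(f,h=.025):
    z=load(f);hsv=cv2.cvtColor(z['p'],cv2.COLOR_RGB2HSV);H,S,V=[hsv[...,i] for i in range(3)]
    m=((S>90)&(V>50)&((H<18)|(H>170))).astype(np.uint8)
    N,l,st,c=cv2.connectedComponentsWithStats(m);k=1+np.argmax(st[1:,4]);pts=np.argwhere(l==k)[:,::-1]
    W=np.array([px2w(z,u,v,h)[:2] for u,v in pts]); A=np.c_[W@n,W@j].astype(np.float32)
    print('bar px',st[k],'rect in jig a,b',cv2.minAreaRect(A),'b range',A[:,1].min(),A[:,1].max())
E
python3 - <<'E'
from h import *
s=r.get_state();print(s['ee_pos'][:2]@n,s['ee_pos'][:2]@j); go([.5,.19,.02],95.5)
save('wrist','w4'); bar('w4')
E
```

```text
0.5124694999992062 0.13490328823741057
t 13.0 pos [0.4972 0.1834 0.0609] yaw 95.46 tilt [ 8.e-04  3.e-04 -1.e+00] F [0.3 0.2 0.5] w 0.0004
turn -0.0008 slide units [0.0158 0.0086 0.1024] mm [ 6.3  3.4 40.9]
bar px [  383    91    73   250 13495] rect in jig a,b ((0.5664865970611572, 0.16381524503231049), (0.14439426362514496, 0.03145766258239746), 89.94648742675781) b range 0.09160482 0.23602572
```

View pics/w4.png

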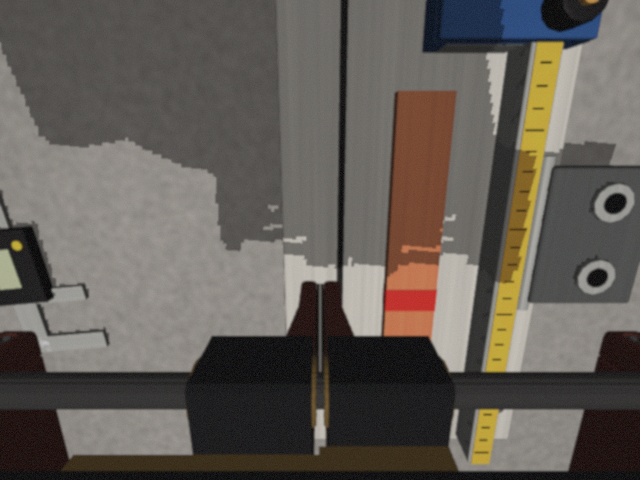

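Bar lying flat and parallel (393–455 at v 91), with the stop face well ahead of it. Next I lower the shut fingers behind it and push it towards the fence.

>>> {"method": "send_rows", "body": {"steps": [{"hand":-1,"slide":[0,0,0.04],"angular":[0,0,0]},{"hand":-1,"slide":[0,0,0.04],"angular":[0,0,0]},{"hand":-1,"slide":[0,0,0.02],"angular":[0,0,0]},{"hand":-1,"slide":[0,0.02,0.004],"angular":[0,0,0]},{"hand":-1,"slide":[0,0.02,0],"angular":[0,0,0]},{"hand":-1,"slide":[0,0.01,0],"angular":[0,0,0]},{"hand":-1,"slide":[0,0,0],"angular":[0,0,0]},{"hand":-1,"slide":[0,0,0],"angular":[0,0,0]}]}}

```text
time_s: 13.85
ee_pos: [0.5164, 0.1852, 0.0197]
tool_rot: [2.113, 2.325, 0.001]
ft_force: [-0.0, -0.4, 0.0]
grip_width: 0.0005
grip_force: 0.0
```

>>> {"method": "send_rows", "body": {"steps": [{"hand":-1,"slide":[0,0.005,0],"angular":[0,0,0]},{"hand":-1,"slide":[0,0.005,0],"angular":[0,0,0]},{"hand":-1,"slide":[0,0.005,0],"angular":[0,0,0]},{"hand":-1,"slide":[0,0.005,0],"angular":[0,0,0]}]}}

```text
time_s: 14.25
ee_pos: [0.5242, 0.1859, 0.0193]
tool_rot: [2.113, 2.325, 0.0]
ft_force: [-0.6, -0.7, -0.4]
grip_width: 0.0003
grip_force: 0.0
```

>>> {"method": "send_rows", "body": {"steps": [{"hand":-1,"slide":[0,0.005,0],"angular":[0,0,0]},{"hand":-1,"slide":[0,0.005,0],"angular":[0,0,0]},{"hand":-1,"slide":[0,0.005,0],"angular":[0,0,0]},{"hand":-1,"slide":[0,0.005,0],"angular":[0,0,0]}]}}

```text
time_s: 14.65
ee_pos: [0.5297, 0.1862, 0.019]
tool_rot: [-2.111, -2.323, 0.007]
ft_force: [-8.0, -0.7, 5.7]
grip_width: 0.0004
grip_force: 3.8
```

>>> {"method": "send_rows", "body": {"steps": [{"hand":-1,"slide":[0,0.005,0],"angular":[0,0,0]},{"hand":-1,"slide":[0,0.005,0],"angular":[0,0,0]},{"hand":-1,"slide":[0,0.005,0],"angular":[0,0,0]},{"hand":-1,"slide":[0,0.005,0],"angular":[0,0,0]}]}}

```text
time_s: 15.05
ee_pos: [0.5376, 0.1869, 0.019]
tool_rot: [-2.111, -2.323, 0.007]
ft_force: [-7.6, 0.1, 6.6]
grip_width: 0.0002
grip_force: 3.6
```

>>> {"method": "send_rows", "body": {"steps": [{"hand":-1,"slide":[0,0.005,0],"angular":[0,0,0]},{"hand":-1,"slide":[0,0.005,0],"angular":[0,0,0]},{"hand":-1,"slide":[0,0.005,0],"angular":[0,0,0]},{"hand":-1,"slide":[0,0.005,0],"angular":[0,0,0]}]}}

```text
time_s: 15.45
ee_pos: [0.5456, 0.1876, 0.019]
tool_rot: [-2.111, -2.323, 0.007]
ft_force: [-6.9, -0.8, 6.5]
grip_width: 0.0003
grip_force: 3.6
```

```bash
python3 - <<'E'
from h import *
s=r.get_state();print(s['ee_pos'][:2]@n,s['ee_pos'][:2]@j); go([.5,.19,.02],95.5)
save('wrist','w5'); bar('w5')
E
```

```text
0.5610529234118408 0.1345050814975293
t 15.45 pos [0.5456 0.1876 0.019 ] yaw 95.48 tilt [-0.0049 -0.0013 -1.    ] F [-6.9 -0.8  6.5] w 0.0003
turn -0.0005 slide units [ 0.0168 -0.1129 -0.0026] mm [  6.7 -45.2  -1. ]
bar px [  337    78    80   259 17377] rect in jig a,b ((0.5850867033004761, 0.1780877709388733), (0.03066970594227314, 0.11624330282211304), 0.18977896869182587) b range 0.11998499 0.23616454
```

>>> {"method": "send_rows", "body": {"steps": [{"hand":-1,"slide":[0,0.005,0],"angular":[0,0,0]},{"hand":-1,"slide":[0,0.005,0],"angular":[0,0,0]},{"hand":-1,"slide":[0,0.005,0],"angular":[0,0,0]},{"hand":-1,"slide":[0,0.003,0],"angular":[0,0,0]}]}}

```text
time_s: 15.9
ee_pos: [0.5532, 0.1884, 0.0189]
tool_rot: [-2.111, -2.323, 0.006]
ft_force: [-6.4, -0.5, 4.7]
grip_width: 0.0003
grip_force: 3.2
```

>>> {"method": "send_rows", "body": {"steps": [{"hand":-1,"slide":[0,0.002,0],"angular":[0,0,0]},{"hand":-1,"slide":[0,0.002,0],"angular":[0,0,0]},{"hand":-1,"slide":[0,0.001,0],"angular":[0,0,0]}]}}

```text
time_s: 16.2
ee_pos: [0.555, 0.1886, 0.0189]
tool_rot: [-2.111, -2.323, 0.006]
ft_force: [-6.6, -0.6, 5.0]
grip_width: 0.0003
grip_force: 3.3
```

>>> {"method": "send_rows", "body": {"steps": [{"hand":-1,"slide":[0,0.001,0],"angular":[0,0,0]},{"hand":-1,"slide":[0,0.001,0],"angular":[0,0,0]}]}}

```text
time_s: 16.4
ee_pos: [0.5552, 0.1886, 0.0189]
tool_rot: [-2.111, -2.323, 0.008]
ft_force: [-8.8, -0.7, 7.7]
grip_width: 0.0004
grip_force: 4.5
```

>>> {"method": "send_rows", "body": {"steps": [{"hand":-1,"slide":[0,0.001,0],"angular":[0,0,0]},{"hand":-1,"slide":[0,0.001,0],"angular":[0,0,0]}]}}

```text
time_s: 16.6
ee_pos: [0.5552, 0.1886, 0.0189]
tool_rot: [-2.11, -2.322, 0.01]
ft_force: [-11.8, -0.4, 9.8]
grip_width: 0.0004
grip_force: 5.7
```

>>> {"method": "send_rows", "body": {"steps": [{"hand":-1,"slide":[0,0.001,0],"angular":[0,0,0]},{"hand":-1,"slide":[0,0,0],"angular":[0,0,0]}]}}

```text
time_s: 16.8
ee_pos: [0.5553, 0.1886, 0.0189]
tool_rot: [-2.11, -2.322, 0.01]
ft_force: [-10.9, -0.2, 10.3]
grip_width: 0.0003
grip_force: 5.6
```

```bash
python3 - <<'E'
from h import *
s=r.get_state();print(s['ee_pos'][:2]@n,s['ee_pos'][:2]@j); go([.5,.19,.02],95.5)
save('wrist','w6'); bar('w6')
E
```

```text
0.5708416847775615 0.13456838410807812
t 16.8 pos [0.5553 0.1886 0.0189] yaw 95.48 tilt [-0.0076 -0.0017 -1.    ] F [-10.9  -0.2  10.3] w 0.0003
turn -0.0005 slide units [ 0.0167 -0.1373 -0.0028] mm [  6.7 -54.9  -1.1]
bar px [  337    77    82   261 17674] rect in jig a,b ((0.5945112705230713, 0.1779865026473999), (0.031132688745856285, 0.11683245748281479), 0.15307973325252533) b range 0.1195559 0.23643969
```

>>> {"method": "send_rows", "body": {"steps": [{"hand":-1,"slide":[0,0.002,0],"angular":[0,0,0]},{"hand":-1,"slide":[0,0.002,0],"angular":[0,0,0]},{"hand":-1,"slide":[0,0,0],"angular":[0,0,0]}]}}

```text
time_s: 17.15
ee_pos: [0.5554, 0.1886, 0.0188]
tool_rot: [-2.109, -2.32, 0.014]
ft_force: [-15.2, 0.9, 13.7]
grip_width: 0.0007
grip_force: 8.0
```

>>> {"method": "send_rows", "body": {"steps": [{"hand":-1,"slide":[0,-0.01,0],"angular":[0,0,0]},{"hand":-1,"slide":[0,-0.02,0],"angular":[0,0,0]},{"hand":-1,"slide":[0,-0.01,-0.03],"angular":[0,0,0]},{"hand":-1,"slide":[0,0,-0.06],"angular":[0,0,0]},{"hand":-1,"slide":[0,0,-0.06],"angular":[0,0,0]},{"hand":-1,"slide":[-0.09,0,0],"angular":[0,0,0]},{"hand":-1,"slide":[-0.1,0,0],"angular":[0,0,0]},{"hand":-1,"slide":[-0.1,0,0],"angular":[0,0,0]}]}}

```text
time_s: 17.95
ee_pos: [0.5565, 0.0715, 0.0806]
tool_rot: [2.11, 2.325, 0.003]
ft_force: [1.4, -0.5, 0.4]
grip_width: 0.0001
grip_force: 0.0
```

>>> {"method": "send_rows", "body": {"steps": [{"hand":-1,"slide":[0,0,0],"angular":[0,0,-0.167]},{"hand":-1,"slide":[0,0,0],"angular":[0,0,-0.167]},{"hand":-1,"slide":[0,0,0],"angular":[0,0,-0.167]},{"hand":-1,"slide":[0,0,0],"angular":[0,0,-0.167]},{"hand":-1,"slide":[0,0,0],"angular":[0,0,-0.167]},{"hand":-1,"slide":[0,0,0],"angular":[0,0,-0.167]},{"hand":-1,"slide":[0,0,0],"angular":[0,0,-0.167]},{"hand":-1,"slide":[0,0,0],"angular":[0,0,-0.167]},{"hand":-1,"slide":[0,0,0],"angular":[0,0,-0.167]},{"hand":-1,"slide":[0,0,0],"angular":[0,0,-0.167]},{"hand":-1,"slide":[0,0,0],"angular":[0,0,-0.167]},{"hand":-1,"slide":[0,0,0],"angular":[0,0,-0.167]}]}}

```text
time_s: 19.15
ee_pos: [0.5563, 0.0724, 0.0802]
tool_rot: [-0.163, 3.136, 0.0]
ft_force: [0.2, 0.5, -0.1]
grip_width: 0.0007
grip_force: 0.0
```

>>> {"method": "send_rows", "body": {"steps": [{"hand":-1,"slide":[0,0,0],"angular":[0,0,0]},{"hand":-1,"slide":[0,0,0],"angular":[0,0,0]},{"hand":-1,"slide":[0,0,0],"angular":[0,0,0]}]}}

```text
time_s: 19.45
ee_pos: [0.556, 0.0724, 0.0796]
tool_rot: [-0.151, 3.137, 0.0]
ft_force: [-0.3, -0.1, -0.6]
grip_width: 0.0004
grip_force: 0.0
```

```bash
python3 - <<'E'
from h import *
go([.5928,.0686,.0195],185.5)
s=r.get_state();print(s['ee_pos'][:2]@n,s['ee_pos'][:2]@j,s['q'])
save('wrist','w7'); bar('w7'); save('top','t3')
E
```

```text
t 19.45 pos [0.556  0.0724 0.0796] yaw -174.49 tilt [ 6.e-04  1.e-04 -1.e+00] F [-0.3 -0.1 -0.6] w 0.0004
turn -7.9997 slide units [-0.0906 -0.0183  0.1504] mm [-36.2  -7.3  60.1]
0.5604052879530922 0.018818668144737084 [ 1.08286742e-01  5.34307268e-01  1.85767474e+00  1.07893601e-05
  7.49038043e-01 -1.55873815e+00]
bar px [  344   285   296    51 13161] rect in jig a,b ((0.592717707157135, 0.13584423065185547), (0.20051579177379608, 0.03587568923830986), 89.05506896972656) b range 0.035551682 0.235884
```

View pics/w7.png

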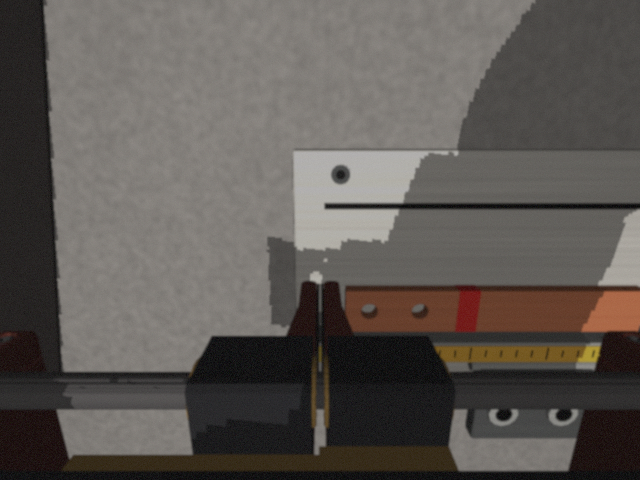

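Wrist view: the bar's tape end is at (345,288–332), with its far edge hugging the fence. I go down behind this end.

>>> {"method": "send_rows", "body": {"steps": [{"hand":-1,"slide":[-0.045,-0.018,0],"angular":[0,0,0]},{"hand":-1,"slide":[-0.045,0,0],"angular":[0,0,0]},{"hand":-1,"slide":[0,0,0.05],"angular":[0,0,0]},{"hand":-1,"slide":[0,0,0.06],"angular":[0,0,0]},{"hand":-1,"slide":[0,0,0.03],"angular":[0,0,0]},{"hand":-1,"slide":[0,0,0.01],"angular":[0,0,0]},{"hand":-1,"slide":[0,0,0],"angular":[0,0,0]},{"hand":-1,"slide":[0,0,0],"angular":[0,0,0]},{"hand":-1,"slide":[0,0,0],"angular":[0,0,0]}]}}

```text
time_s: 20.45
ee_pos: [0.5931, 0.0689, 0.0203]
tool_rot: [-0.155, 3.136, 0.0]
ft_force: [-0.2, 0.6, 0.5]
grip_width: 0.0005
grip_force: 0.0
```

```bash
python3 - <<'E'
from h import *
go([.5928,.0686,.0195],-174.5)
s=r.get_state();print(s['ee_pos'][:2]@n,s['ee_pos'][:2]@j)
E
```

```text
t 20.45 pos [0.5931 0.0689 0.0203] yaw -174.35 tilt [ 1.6e-03  1.0e-04 -1.0e+00] F [-0.2  0.6  0.5] w 0.0005
turn 0.0034 slide units [ 0.0008 -0.0006  0.0019] mm [ 0.3 -0.2  0.8]
0.5969488979118347 0.011724187119894262
```

>>> {"method": "send_rows", "body": {"steps": [{"hand":-1,"slide":[0,0.01,0],"angular":[0,0,0]},{"hand":-1,"slide":[0,0.01,0],"angular":[0,0,0]},{"hand":-1,"slide":[0,0.005,0],"angular":[0,0,0]},{"hand":-1,"slide":[0,0.005,0],"angular":[0,0,0]},{"hand":-1,"slide":[0,0.005,0],"angular":[0,0,0]},{"hand":-1,"slide":[0,0.005,0],"angular":[0,0,0]},{"hand":-1,"slide":[0,0.005,0],"angular":[0,0,0]}]}}

```text
time_s: 21.15
ee_pos: [0.5907, 0.0864, 0.0193]
tool_rot: [-0.155, 3.138, -0.001]
ft_force: [0.4, -4.2, 1.9]
grip_width: 0.0005
grip_force: 1.9
```

>>> {"method": "send_rows", "body": {"steps": [{"hand":-1,"slide":[0,0.005,0],"angular":[0,0,0]},{"hand":-1,"slide":[0,0.005,0],"angular":[0,0,0]},{"hand":-1,"slide":[0,0.005,0],"angular":[0,0,0]}]}}

```text
time_s: 21.45
ee_pos: [0.59, 0.0927, 0.0193]
tool_rot: [0.155, -3.138, 0.0]
ft_force: [-0.1, -4.3, 0.6]
grip_width: 0.0005
grip_force: 1.8
```

```bash
python3 - <<'E'
from h import *
go([.5928,.0686,.0195],-174.5)
s=r.get_state();print(s['ee_pos'][:2]@n,s['ee_pos'][:2]@j)
save('wrist','w8');bar('w8')
E
```

```text
t 21.45 pos [0.59   0.0927 0.0193] yaw -174.35 tilt [-0.e+00 -1.e-04 -1.e+00] F [-0.1 -4.3  0.6] w 0.0005
turn 0.0034 slide units [-0.0011 -0.0606 -0.0006] mm [ -0.5 -24.2  -0.2]
0.5961883737731346 0.03572095279287132
bar px [  338   268   302    66 18358] rect in jig a,b ((0.5927371978759766, 0.11908402293920517), (0.03410400077700615, 0.1479947865009308), 0.12393782287836075) b range 0.045065098 0.19311695
```

>>> {"method": "send_rows", "body": {"steps": [{"hand":-1,"slide":[0,0.005,0],"angular":[0,0,0]},{"hand":-1,"slide":[0,0.005,0],"angular":[0,0,0]},{"hand":-1,"slide":[0,0.003,0],"angular":[0,0,0]}]}}

```text
time_s: 21.8
ee_pos: [0.5895, 0.0981, 0.0193]
tool_rot: [-0.155, 3.138, 0.0]
ft_force: [0.1, -3.3, -0.3]
grip_width: 0.0007
grip_force: 1.8
```

>>> {"method": "send_rows", "body": {"steps": [{"hand":-1,"slide":[0,0.002,0],"angular":[0,0,0]},{"hand":-1,"slide":[0,0.002,0],"angular":[0,0,0]}]}}

```text
time_s: 22.0
ee_pos: [0.5893, 0.0995, 0.0193]
tool_rot: [0.155, -3.138, 0.0]
ft_force: [0.4, -3.6, 0.6]
grip_width: 0.0006
grip_force: 1.8
```

>>> {"method": "send_rows", "body": {"steps": [{"hand":-1,"slide":[0,0.002,0],"angular":[0,0,0]},{"hand":-1,"slide":[0,0.001,0],"angular":[0,0,0]}]}}

```text
time_s: 22.2
ee_pos: [0.5892, 0.1007, 0.0193]
tool_rot: [-0.155, 3.138, 0.0]
ft_force: [-0.0, -4.5, 0.0]
grip_width: 0.0004
grip_force: 1.8
```

>>> {"method": "send_rows", "body": {"steps": [{"hand":-1,"slide":[0,0.001,0],"angular":[0,0,0]},{"hand":-1,"slide":[0,0.001,0],"angular":[0,0,0]}]}}

```text
time_s: 22.4
ee_pos: [0.5892, 0.1014, 0.0193]
tool_rot: [-0.155, 3.138, 0.0]
ft_force: [0.4, -3.1, 0.1]
grip_width: 0.0003
grip_force: 1.8
```

>>> {"method": "send_rows", "body": {"steps": [{"hand":-1,"slide":[0,0.001,0],"angular":[0,0,0]},{"hand":-1,"slide":[0,0.001,0],"angular":[0,0,0]}]}}

```text
time_s: 22.6
ee_pos: [0.5891, 0.1022, 0.0193]
tool_rot: [-0.155, 3.138, 0.0]
ft_force: [0.2, -3.2, 0.7]
grip_width: 0.0002
grip_force: 1.8
```

>>> {"method": "send_rows", "body": {"steps": [{"hand":-1,"slide":[0,0.001,0],"angular":[0,0,0]},{"hand":-1,"slide":[0,0.001,0],"angular":[0,0,0]}]}}

```text
time_s: 22.8
ee_pos: [0.589, 0.1029, 0.0193]
tool_rot: [0.155, -3.138, 0.0]
ft_force: [1.0, -5.8, 0.9]
grip_width: 0.0009
grip_force: 3.1
```

>>> {"method": "send_rows", "body": {"steps": [{"hand":-1,"slide":[0,0.001,0],"angular":[0,0,0]},{"hand":-1,"slide":[0,0.001,0],"angular":[0,0,0]}]}}

```text
time_s: 23.0
ee_pos: [0.589, 0.103, 0.0193]
tool_rot: [0.156, -3.138, 0.002]
ft_force: [0.5, -10.2, 0.4]
grip_width: 0.0006
grip_force: 5.1
```

Contact with the stop at y≈0.1028. I add load gently.

>>> {"method": "send_rows", "body": {"steps": [{"hand":-1,"slide":[0,0.001,0],"angular":[0,0,0]},{"hand":-1,"slide":[0,0,0],"angular":[0,0,0]}]}}

```text
time_s: 23.2
ee_pos: [0.589, 0.103, 0.0193]
tool_rot: [0.156, -3.138, 0.002]
ft_force: [1.1, -10.6, 0.1]
grip_width: 0.0001
grip_force: 5.2
```

>>> {"method": "send_rows", "body": {"steps": [{"hand":-1,"slide":[0,0.001,0],"angular":[0,0,0]},{"hand":-1,"slide":[0,0,0],"angular":[0,0,0]}]}}

```text
time_s: 23.4
ee_pos: [0.589, 0.1031, 0.0193]
tool_rot: [-0.156, 3.138, -0.003]
ft_force: [1.4, -12.0, 1.2]
grip_width: 0.0007
grip_force: 6.2
```

>>> {"method": "send_rows", "body": {"steps": [{"hand":-1,"slide":[0,0.001,0],"angular":[0,0,0]},{"hand":-1,"slide":[0,0.001,0],"angular":[0,0,0]},{"hand":-1,"slide":[0,0,0],"angular":[0,0,0]}]}}

```text
time_s: 23.7
ee_pos: [0.589, 0.1031, 0.0193]
tool_rot: [0.156, -3.138, 0.004]
ft_force: [1.4, -16.5, 1.0]
grip_width: 0.0005
grip_force: 8.3
```

>>> {"method": "send_rows", "body": {"steps": [{"hand":-1,"slide":[0,0.001,0],"angular":[0,0,0]},{"hand":-1,"slide":[0,0,0],"angular":[0,0,0]}]}}

```text
time_s: 23.9
ee_pos: [0.589, 0.1032, 0.0193]
tool_rot: [0.156, -3.138, 0.005]
ft_force: [2.5, -18.3, 1.2]
grip_width: 0.0004
grip_force: 9.3
```

About 15 N at the stop, and the stop is holding. I retreat and check.

>>> {"method": "send_rows", "body": {"steps": [{"hand":-1,"slide":[0,-0.006,0],"angular":[0,0,0]},{"hand":-1,"slide":[0,-0.02,0],"angular":[0,0,0]},{"hand":-1,"slide":[0,-0.03,0],"angular":[0,0,0]},{"hand":-1,"slide":[0,0,-0.06],"angular":[0,0,0]},{"hand":-1,"slide":[0,0,-0.1],"angular":[0,0,0]},{"hand":-1,"slide":[0,0,-0.1],"angular":[0,0,0]},{"hand":-1,"slide":[0,0,-0.1],"angular":[0,0,0]},{"hand":-1,"slide":[0.05,0.1,0],"angular":[0,0,0]},{"hand":-1,"slide":[0.05,0.1,0],"angular":[0,0,0]},{"hand":-1,"slide":[0,0.1,0],"angular":[0,0,0]},{"hand":-1,"slide":[0,0.05,0],"angular":[0,0,0]}]}}

```text
time_s: 25.0
ee_pos: [0.5365, 0.2211, 0.1637]
tool_rot: [-0.158, 3.137, 0.002]
ft_force: [0.8, -0.1, -0.4]
grip_width: 0.0006
grip_force: 0.0
```

>>> {"method": "send_rows", "body": {"steps": [{"hand":-1,"slide":[0,0,0],"angular":[0,0,0]},{"hand":-1,"slide":[0,0,0],"angular":[0,0,0]},{"hand":-1,"slide":[0,0,0],"angular":[0,0,0]},{"hand":-1,"slide":[0,0,0],"angular":[0,0,0]},{"hand":-1,"slide":[0,0,0],"angular":[0,0,0]}]}}

```text
time_s: 25.5
ee_pos: [0.5376, 0.2179, 0.1632]
tool_rot: [0.153, -3.138, 0.0]
ft_force: [-0.5, 0.0, 1.0]
grip_width: 0.0003
grip_force: 0.0
```

```bash
python3 - <<'E'
from h import *
go([.5,.19,.2],-174.5); save('wrist','w9'); bar('w9'); save('scene','s4')
z=load('w9'); p=z['p'][:,:,::-1].copy()
cv2.imwrite('pics/w9s.png',np.vstack([cv2.resize(p,(480,360))[120:], cv2.resize(load('s4')['p'][210:340,370:570,::-1],(480,312),interpolation=cv2.INTER_CUBIC)]))
E
```

```text
t 25.5 pos [0.5376 0.2179 0.1632] yaw -174.42 tilt [-1.e-04 -1.e-04 -1.e+00] F [-0.5  0.   1. ] w 0.0003
turn 0.0018 slide units [ 0.1001 -0.0605 -0.0919] mm [ 40.1 -24.2 -36.8]
bar px [ 196  253  226   36 7305] rect in jig a,b ((0.5938243865966797, 0.15593291819095612), (0.0335366390645504, 0.20014506578445435), 0.06234648823738098) b range 0.055876542 0.25601935
```

View pics/w9s.png

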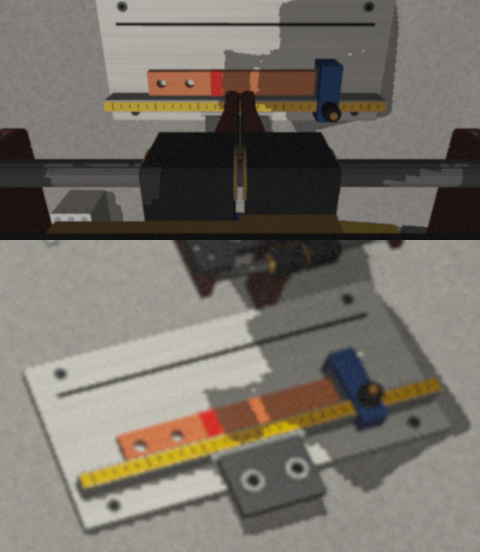

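The picture shows the bar against the fence with its plain end touching the stop, tape and holes pointing away. I check the gaps numerically in the same image.

```bash
python3 - <<'E'
from h import *
z=load('w9');p=z['p'];hsv=cv2.cvtColor(p,cv2.COLOR_RGB2HSV);H,S,V=[hsv[...,i].astype(int) for i in range(3)]
Y=(abs(H-26)<9)&(S>90); C=(S>90)&(V>50)&((H<18)|(H>170)); B=(abs(H-110)<12)&(S>100)
for u in (205,240,270,380,400,410):
    y=np.where(Y[250:320,u])[0]+250; c=np.where(C[240:300,u])[0]+240
    print(u,'fence a',(px2w(z,u,y.min()-.5,.039)[:2]@n).round(4),'bar a far/near',[(px2w(z,u,v,.025)[:2]@n).round(4) for v in(c.max()+.5,c.min()-.5)])
for v in(258,270,280):
    b=np.where(B[v,400:470])[0]+400; c=np.where(C[v])[0]; print(v,c.min(),c.max(),b.min(),b.max())
    print('stop b top/base',(px2w(z,b.min(),v,.046)[:2]@j).round(4),(px2w(z,b.min(),v,.025)[:2]@j).round(4))
E
```

```text
205 fence a 0.6115 bar a far/near [np.float64(0.6102), np.float64(0.5776)]
240 fence a 0.6115 bar a far/near [np.float64(0.6102), np.float64(0.5776)]
270 fence a 0.6114 bar a far/near [np.float64(0.6101), np.float64(0.5776)]
380 fence a 0.6113 bar a far/near [np.float64(0.61), np.float64(0.5765)]
400 fence a 0.6113 bar a far/near [np.float64(0.609), np.float64(0.5765)]
410 fence a 0.6123 bar a far/near [np.float64(0.619), np.float64(0.5765)]
258 196 421 426 455
stop b top/base 0.2536 0.2602
270 198 420 425 453
stop b top/base 0.2537 0.2603
280 199 419 424 452
stop b top/base 0.2536 0.2602
```

```bash
python3 -c "
from workcell import r
print(r.job_done())"
```

```text
the job is handed in; nothing more can be done
None
```

I loaded the busbar into the jig and handed the job in at about 26 s: it lies flat on the bed, flush with the fence to within about 1 mm by camera, punched, red-taped end away from the stop, and its plain end is pressed home with about 15 N with no sign that the stop slipped.

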